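Snap the cover onto the rheometer sample cell

TASK

Wind the flat handwheel by its crank knob, clockwise seen from above, until the carriage with the sample cell comes up against its stop block; move the carriage by the wheel only, do not push it. Then lift the small cover with the round knob off its parking stand and press it, plug down, into the cell until it snaps home and its disc lies flat on the black sealing ring, and keep pressing: finish while still holding it down on the ring with a steady push of about 15 newtons, the carriage still against the stop. Leave the wide cover and everything else on the bench where it is.

Things in the scene. Friction and masses are not known exactly. Their poses are not given: they have to be found in the camera images.
- rig: fixed grey base plate, 130 (its x) by 440 mm (its y), 12 mm thick; yaw varies; origin at bench level on the rail's centre line. On that line, towards +y: carriage (cell axis at y = -70 to +10 mm), dark stop block (from y = 60 mm, top 55 mm above the bench, rubber bumper reaching to y = 55 mm), handwheel (axis at y = 140 mm).
- carriage (a joint): travel of the carriage along the rig's +y, m; 0.080 = against the bumper of the stop block (end of travel), starts between 0 and 0.025. Driven by the handwheel through rack and pinion: 12.5 mm per rad. It stays where it is left (some friction).
- wheel (a joint): angle of the handwheel, rad, growing clockwise seen from above; carriage travel = 0.0125 x this angle, so it stops at 6.4 rad. Friction about 0.1 N m (2 to 3 N at the crank knob).
- wheel_axis (a point): point on the vertical axis of the black handwheel (102 mm over its rim, rim 12 mm thick, its top 66 mm above the bench), at the height of the rim's middle, 60 mm above the bench
- crank_grip (a point): centre of the crank knob: black upright round knob, 22 mm in diameter, 38 mm tall (66 to 104 mm above the bench), 45 mm from the wheel's axis; it spins freely on its pin, so it can be gripped and led round in a circle without turning the gripper
- cell: sample cell on the carriage: aluminium base plate 90 x 90 mm with an upright steel ring on it, outer diameter 72 mm, bore 44 mm, rim 76 mm above the bench. Four brass spring balls stand 4.8 mm into the bore, 10 mm below that rim. Origin on the cell's axis at the underside of the base plate, 24 mm above the bench; z up. It moves with the carriage.
- seal: black sealing ring on the cell's rim, outer diameter 69 mm, inner 49 mm, 6 mm thick; origin at the centre of its underside, 74 mm above the bench when free. It is spring-backed: pressed on evenly it sinks 1 mm for every 6 N, at most 4 mm.
- cell_seat (a point): fixed to the cell: centre of the free sealing ring's upper face, 80 mm above the bench, z up: the cover's origin comes here, or up to 4 mm lower, when it is home. The plug meets the spring balls with the cover's origin about 12 mm above this point, needs up to about 10 N to pass them, then the force drops suddenly and the cover is drawn down onto the sealing ring
- cover: the small cover, loose, about 0.12 kg, plain metal: disc 68 mm across, 6 mm thick; on top a round knob 24 mm across, 34 mm tall (top 40 mm above the origin); below a 29 mm plug (neck 34 mm across, beaded end 40 mm, tapered tip 26 mm). Origin at the centre of the disc's underside, z up; round, so yaw does not matter. It starts upright on stand_a, origin 46 mm above the bench.
- stand_a: fixed parking stand of the small cover: grey disc 90 mm in diameter, 6 mm thick, with three steel pins up to 46 mm on a circle of 52 mm diameter; origin at bench level
- stand_b: the same kind of stand, carrying the wide cover
- wide_cover: a loose larger aluminium cover, 88 mm across, with an upright flat bar on top (50 x 12 x 26 mm) in place of a round knob; rests on the other stand; its origin is the centre of its disc's underside. Not needed.
- jar: loose brown jar with black lid, 54 mm across, 75 mm high. Not needed.
- beaker: loose glass beaker, 68 mm across, 85 mm high. Not needed.
- spatula: loose spatula lying flat, 160 mm long. Not needed.
- driver: loose screwdriver lying flat, 160 mm long. Not needed.
- weight: loose steel calibration weight, 36 mm across, 32 mm high. Not needed.
- geometry: loose steel measuring plate standing on its disc, 50 mm across, with a thin stem up to 55 mm. Not needed.
There are look-alikes about, which are no part of the job. Leave any green, pink or red look-alike of the cover alone.

How it is judged:
By the outcome, as a careful person would: the job done as asked, in the order asked, and still so for the second after the job is handed in, while the arm keeps its last pose, push and grip.
It also fails if it takes over 64 s, if anything falls off the work surface, if the arm or the gripper's body presses on something with over 40 N, if the wrist force passes 120 N, or if a joint passes its speed limit or range.

ROBOT

A 6-joint arm with a two-finger parallel gripper is mounted at the origin on the work surface. World frame = base frame: x ahead of the robot, y to its left, z up, the work surface at z = 0. Lengths are in mm, angles in rad, forces in N, time in s.
With the tool pointing down it reaches from about 275 to 1000 mm from the base axis. Payload 8.4 kg.
Tool frame: the origin (TCP) lies on the centre line of the jaws, within the pads' length; the fingertips stand 17 mm ahead of it and the grasp point (between the pads) lies 2 mm behind it; z points along the fingers, y is the line along which they close (so a half turn about z gives the same grasp; the last joint's range is limited). The gripper opens to 85 mm and grips with 20 to 120 N. Pads are 22 mm wide; open, the fingers measure 114 mm over their backs; the gripper's body (76 mm by 85 mm) begins 54 mm behind the grasp point. The pads swing forward as they close: fully open they stand 13 mm farther back than shut.
Start: joints at [-0.002, 0.353, 1.633, -0, 1.155, -0.002], TCP at [625.002, -0, 248.281] pointing down, gripper open.
Joint ranges: [-2.63, 2.63], [-0.92, 2.1], [0.06, 2.66], [-1.3, 4.44], [0, 2.69], [-3.02, 3.02]. Speed limits (rad/s): [2.22, 2.22, 2.79, 3.14, 3.14, 3.14].

INTERFACE

Orientations are given as [roll, pitch, yaw] about the fixed x, y, z axes, in that order (R = Rz(yaw) Ry(pitch) Rx(roll)).
In Python, from rig import r, eyes gives the robot as it stands. The module is installed in compiled form; this text tells all that it offers.
- The arm moves only by the shell command python3 -m inch 'ROWS' [FORCE]. ROWS is JSON, a list of rows, each a list of 7 numbers: the shift along the tool's x, y, z in m, then the turn, a rotation vector about the tool's x, y, z in degrees, then the closure, from -1 (fully open) to 1 (shut). In form: [[x, y, z, rx, ry, rz, gripper], ...]. A call has 1 to 8 rows; each row shifts and turns the commanded pose from where the row before left it, along the tool's axes as they then stand; what a row does not reach is not made up. A row lasts 1/10 s, in which the tool goes at most 50 mm and 8.59 degrees, less where a joint would pass 70% of its speed; a pose out of reach is approached as far as the arm can. A call with a gripper value outside its range is refused whole. The fingers move at their own pace and stop on an object; FORCE is the grip in N (left out, the last holds). Time passes only in rows, so rows that do not move let the fingers close. It gives the time, the measured TCP pose, the force, the opening and the grip force at its end, in the units of the state.
- r.sense(): the state, without advancing time (a new reading comes with each control period).
- eyes.grab_frame(name): name is "scene" or "side" or "wrist"; returns a dict with "img" (420x560x3 uint8, blue, green, red), "fx", "fy", "cx", "cy" (pixels), "R" (3x3) and "t" (3): a world point X has camera coordinates R X + t; the wrist camera has in their place "hand_eye" (4x4, takes a point from camera to tool coordinates, whose origin is the TCP and whose axes are the flange's). Camera axes: x right, y down, z forward; pixel columns grow to the right and rows downward; lengths in mm; the calibration is good to about 2 mm. A picture is of the moment at which its call begins: read the wrist's pose just before it. There is no depth.
- r.sign_off(): hands the job in; it is judged then, once.
The state is a dict: "clock": time; "qpos": joint angles; "qvel": joint speeds; "joint_efforts": joint torques, N m; "eef_pos": TCP position; "tcp_rot": TCP orientation; "contact_force": force on the tool from outside, world axes, zero at the start; "wrist_torque": the same for the moment, N m; "opening": opening from 0.0 (shut) to 1.0 (fully open); "grasp_force": force on a finger pad.
Only numpy, scipy, OpenCV 4.12 (cv2) and the standard library are available. Lean on these libraries where they do the work, as an engineer would, in place of code of your own. Each camera call takes 0.05 s, during which the arm holds its last target. There are 200 camera calls.

## Working session

There is one attempt and no reset: what is moved stays moved. The work goes in short steps, Python scripts to look and compute and a shell command to move; the robot and the scene stay as the last step left them, time stands still between calls to the robot, and variables do not carry over. Pictures are saved under pics/ and viewed, at most 10 in all, crops included, and the job is handed in when it is done.

```bash
mkdir -p pics; python3 - <<'E'
from rig import r, eyes
import cv2,numpy as np,pickle
s=r.sense();print(s)
d={}
for n in("scene","side","wrist"):
    f=eyes.grab_frame(n);d[n]=f;cv2.imwrite(f"pics/{n}0.png",f["img"])
    print(n,{k:np.round(v,3).tolist() for k,v in f.items() if k!="img"})
pickle.dump(d,open("f0.pkl","wb"))
E
```

```text
{'clock': 0.0, 'qpos': array([-2.40763240e-03,  3.53634685e-01,  1.63416544e+00, -1.01610853e-05,
        1.15519206e+00, -2.39812640e-03]), 'qvel': array([-3.51685691e-04, -3.67033586e-05,  1.31964201e-03,  8.44337008e-04,
        3.67262182e-04, -2.17409092e-04]), 'joint_efforts': array([-2.03471049e-03, -6.05236173e+01, -3.42063046e+01, -2.62302356e-04,
        9.48130677e-03,  3.61521288e-06]), 'eef_pos': array([ 6.24532499e+02, -6.67098510e-03,  2.47556677e+02]), 'tcp_rot': array([-3.14019310e+00,  5.93405825e-06,  1.57079093e+00]), 'contact_force': array([-0.13272879, -0.02074949, -0.4341164 ]), 'wrist_torque': array([-0.00916416,  0.02097566,  0.09035446]), 'grasp_force': 0.0, 'opening': 1.0002315130740258}
scene {'fx': 418.633, 'fy': 418.633, 'cx': 284.657, 'cy': 206.712, 'R': [[-0.207, 0.978, -0.012], [0.691, 0.137, -0.709], [-0.692, -0.155, -0.705]], 't': [68.437, -336.202, 1644.862]}
side {'fx': 475.881, 'fy': 475.881, 'cx': 284.713, 'cy': 209.864, 'R': [[0.944, -0.33, 0.022], [-0.147, -0.479, -0.865], [0.296, 0.814, -0.501]], 't': [-531.283, 184.726, 976.17]}
wrist {'fx': 339.791, 'fy': 339.791, 'cx': 283.553, 'cy': 213.583, 'hand_eye': [[-0.001, -0.957, -0.292, 74.405], [1.0, -0.001, -0.001, 0.229], [0.0, -0.292, 0.957, -126.527], [0.0, 0.0, 0.0, 1.0]]}
```

View pics/scene0.png

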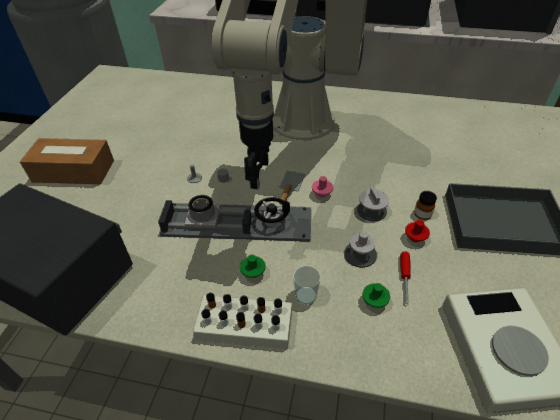

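View pics/side0.png

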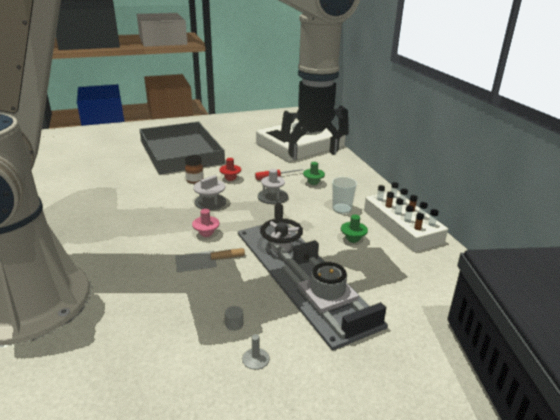

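The scene picture shows the cell at (201,205), stop block at (248,218) and wheel at (271,208). Candidates for the small cover:
- grey with a round knob at (362,246)
- grey with a flat bar at (373,203), the wide cover
- pink at (322,187), red at (417,231), green at (252,266) and (376,295)

In the side picture the grey round-knob one is at (272,182), the wide one at (209,187), the wheel at (281,230) with its crank knob at about (279,212), and the cell at (330,275). I choose the grey round-knob cover and check it in a close crop.

```bash
python3 - <<'E'
import cv2,numpy as np,pickle
d=pickle.load(open("f0.pkl","rb"))
def c(n,x,y,w,h): return cv2.resize(d[n]["img"][y:y+h,x:x+w],(400,300),interpolation=cv2.INTER_CUBIC)
# scales: w=100,h=75 ->x4
m=np.vstack([np.hstack([c("scene",310,190,100,75),c("side",220,150,100,75)]),np.hstack([c("scene",225,170,100,75),c("side",235,195,100,75)])])
cv2.imwrite("pics/m1.png",m)
E
```

```text
(no output)
```

View pics/m1.png

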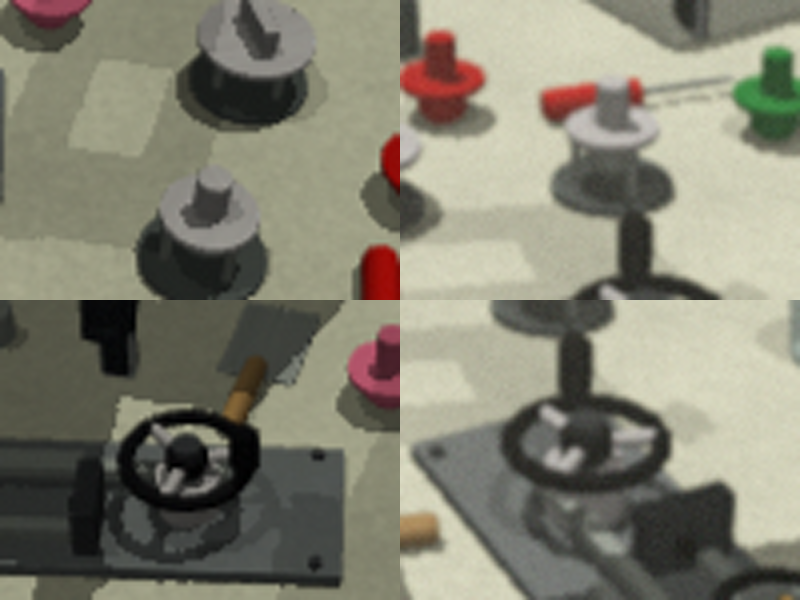

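View pics/wrist0.png

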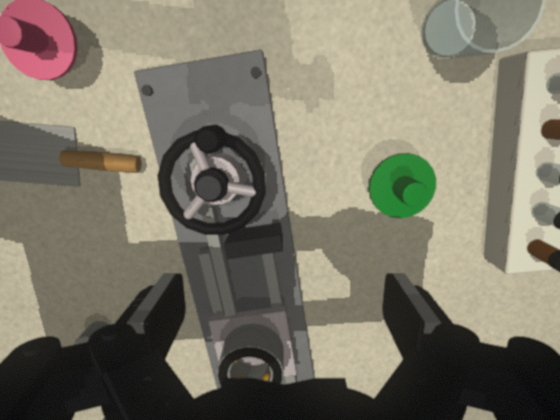

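The crops confirm it: the chosen cover is plain grey with a round knob, its knob top at scene (363.5,234) and side (273,171). The crank knob is at side (279,205), scene (285,202) and wrist (209,138). The wheel rim's centre is at wrist (212,180).

```bash
cat > h.py <<'E'
import numpy as np
from scipy.spatial.transform import Rotation as Ro
def ray(f,u,v,s=None):
    d=np.array([(u-f["cx"])/f["fx"],(v-f["cy"])/f["fy"],1])
    if "R" in f:
        R=np.array(f["R"]);o=-R.T@f["t"];d=R.T@d
    else:
        T=np.array(f["hand_eye"]);W=Ro.from_euler("xyz",s["tcp_rot"]).as_matrix()
        o=W@T[:3,3]+s["eef_pos"];d=W@T[:3,:3]@d
    return o,d/np.linalg.norm(d)
def tri(*rays):
    A=sum(np.eye(3)-np.outer(d,d) for o,d in rays);b=sum((np.eye(3)-np.outer(d,d))@o for o,d in rays)
    p=np.linalg.solve(A,b)
    return np.round(p,1),[round(float(np.linalg.norm((np.eye(3)-np.outer(d,d))@(p-o))),1) for o,d in rays]
def atz(r,z): o,d=r;return np.round(o+d*(z-o[2])/d[2],1)
E
python3 - <<'E'
import pickle
from h import *
d=pickle.load(open("f0.pkl","rb"))
s=dict(tcp_rot=[-3.1402,0,1.5708],eef_pos=np.array([624.5,0,247.6]))
S=lambda u,v:ray(d["scene"],u,v);D=lambda u,v:ray(d["side"],u,v);W=lambda u,v:ray(d["wrist"],u,v,s)
print("covertop",tri(S(363.5,234),D(273,171)))
print("coverdisc top",tri(S(362.5,242),D(273.2,182.5)))
print("rim",tri(S(272.5,210),D(281.5,230.8),W(212,180)), [atz(x,60) for x in (S(272.5,210),D(281.5,230.8),W(212,180))])
print("crank top",tri(S(285.5,200),D(278.7,205),W(209,138)),[atz(x,100) for x in (S(285.5,200),D(278.7,205),W(209,138))])
print("crank side+wrist",tri(D(278.7,205),W(209,138)))
print("seal",tri(S(201,202),D(330,272)),atz(W(249,370),80))
print("bolts",atz(W(147,91),12),atz(W(256,72),12))
E
```

```text
covertop (array([621.8, 276.4,  82.2]), [0.9, 0.9])
coverdisc top (array([621.5, 276.7,  47.1]), [2.7, 2.7])
rim (array([556.5,  11.2,  56.2]), [1.2, 1.1, 0.3]) [array([559.,  13.,  60.]), array([555.1,   4.3,  60. ]), array([557.1,  11.6,  60. ])]
crank top (array([563.2,  52.3, 105.3]), [4.5, 2.8, 3.6]) [array([551.4,  50.4, 100. ]), array([564.8,  55.6, 100. ]), array([565.5,  53.3, 100. ])]
crank side+wrist (array([565. ,  53.7, 100.8]), [0.8, 0.8])
seal (array([ 587.4, -194.2,   78.4]), [2.1, 2.1]) [ 587.7 -187.4   80. ]
bolts [487.2  92.8  12. ] [597.1 110.4  12. ]
```

The wheel axis is near (557,11.5), the crank near (565,54), and the rig yaw is about 0.155 rad, with carriage travel about 6 mm. I move above the crank and refine from there.

```bash
python3 -m inch '[[0.0133,-0.015,0.018,0,0,0,-1],[0.0133,-0.015,0.018,0,0,0,-1],[0.0133,-0.015,0.018,0,0,0,-1],[0.0133,-0.015,0.018,0,0,0,-1],[0,0,0,0,0,0,-1],[0,0,0,0,0,0,-1]]' 60
python3 - <<'E'
from rig import r, eyes
import cv2,pickle
s=r.sense();f=eyes.grab_frame("wrist");cv2.imwrite("pics/w1.png",f["img"]);pickle.dump((s,f),open("w1.pkl","wb"));print(s["eef_pos"],s["tcp_rot"])
E
```

```text
clock: 0.75
eef_pos: [565.2, 53.2, 176.4]
tcp_rot: [-3.141, 0.0, 1.572]
contact_force: [0.3, -0.3, 0.2]
opening: 0.996
grasp_force: 0.0
[565.21015911  53.21842047 176.40524254] [-3.14144021e+00  2.32097104e-04  1.57162689e+00]
```

View pics/w1.png

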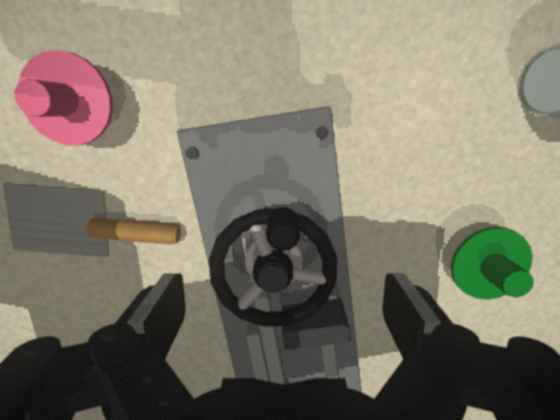

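The crank knob's top is at (283,232), the rim centre at (273,266) and the bolts at (193,153) and (322,132).

```bash
python3 - <<'E'
import pickle
from h import *
s,f=pickle.load(open("w1.pkl","rb"));d=pickle.load(open("f0.pkl","rb"))
s0=dict(tcp_rot=[-3.1402,0,1.5708],eef_pos=np.array([624.5,0,247.6]))
W=lambda u,v:ray(f,u,v,s);W0=lambda u,v:ray(d["wrist"],u,v,s0);D=lambda u,v:ray(d["side"],u,v)
print("crank",atz(W(283,232),104),tri(W(283,232),W0(209,138)),tri(W(283,232),W0(209,138),D(278.7,205)))
print("rim",atz(W(273,266),62),tri(W(273,266),W0(212,180)))
a,b=atz(W(193,153),12),atz(W(322,132),12);print(a,b,np.arctan2((b-a)[1],(b-a)[0]))
E
```

```text
crank [564.9  55.  104. ] (array([565.1,  53.1,  98.5]), [0.2, 0.2]) (array([564.9,  53.7, 100.8]), [0.1, 0.8, 0.8])
rim [557.   11.5  62. ] (array([557.3,  11.9,  62.3]), [0.4, 0.4])
[488.4  92.7  12. ] [597.3 110.   12. ] 0.15754482814053902
```

```bash
python3 -m inch '[[0.0022,0,0.022,0,0,0,-1],[0,0,0.022,0,0,0,-1],[0,0,0.022,0,0,0,-1],[0,0,0.020,0,0,0,-1],[0,0,0,0,0,0,1],[0,0,0,0,0,0,1],[0,0,0,0,0,0,1],[0,0,0,0,0,0,1]]' 60; python3 -m inch '[[0,0,0,0,0,0,1],[0,0,0,0,0,0,1],[0,0,0,0,0,0,1]]'
```

```text
clock: 1.6
eef_pos: [566.0, 55.4, 91.6]
tcp_rot: [3.139, -0.0, 1.571]
contact_force: [-0.3, 0.3, -0.1]
opening: 0.333
grasp_force: 0.0
clock: 1.9
eef_pos: [565.8, 55.4, 91.6]
tcp_rot: [3.14, -0.0, 1.571]
contact_force: [-0.5, 0.3, 5.9]
opening: 0.236
grasp_force: 58.4
```

```bash
python3 -m inch '[[-0.0037,0.0111,0,0,0,0,1],[-0.0065,0.0098,0,0,0,0,1],[-0.0088,0.0078,0,0,0,0,1],[-0.0105,0.0052,0,0,0,0,1],[-0.0115,0.0023,0,0,0,0,1],[-0.0117,-0.0007,0,0,0,0,1],[0,0,0,0,0,0,1]]'
```

```text
clock: 2.6
eef_pos: [600.8, 1.6, 91.6]
tcp_rot: [3.141, 0.0, 1.57]
contact_force: [-1.7, -1.5, 5.9]
opening: 0.235
grasp_force: 58.8
```

```bash
python3 -m inch '[[-0.0111,-0.0037,0,0,0,0,1],[-0.0098,-0.0065,0,0,0,0,1],[-0.0078,-0.0088,0,0,0,0,1],[-0.0052,-0.0105,0,0,0,0,1],[-0.0023,-0.0115,0,0,0,0,1],[0.0007,-0.0117,0,0,0,0,1],[0,0,0,0,0,0,1]]';python3 -m inch '[[0.0037,-0.0111,0,0,0,0,1],[0.0065,-0.0098,0,0,0,0,1],[0.0088,-0.0078,0,0,0,0,1],[0.0105,-0.0052,0,0,0,0,1],[0.0115,-0.0023,0,0,0,0,1],[0.0117,0.0007,0,0,0,0,1],[0,0,0,0,0,0,1]]'
```

```text
clock: 3.3
eef_pos: [547.4, -32.8, 91.6]
tcp_rot: [3.14, -0.0, 1.571]
contact_force: [-1.6, 0.4, 7.7]
opening: 0.233
grasp_force: 59.2
clock: 4.0
eef_pos: [512.8, 20.9, 91.5]
tcp_rot: [3.14, -0.0, 1.572]
contact_force: [-1.5, 2.8, 12.2]
opening: 0.238
grasp_force: 60.7
```

```bash
python3 -m inch '[[0.0111,0.0037,0,0,0,0,1],[0.0098,0.0065,0,0,0,0,1],[0,0,0,0,0,0,1]]'; python3 -m inch '[[0.0039,0.0044,0,0,0,0,1],[0.0039,0.0044,0,0,0,0,1],[0,0,0,0,0,0,1]]'
```

```text
clock: 4.3
eef_pos: [523.7, 41.7, 91.5]
tcp_rot: [3.139, -0.0, 1.571]
contact_force: [-0.5, 3.1, 12.0]
opening: 0.236
grasp_force: 60.7
clock: 4.6
eef_pos: [532.4, 49.0, 91.6]
tcp_rot: [3.139, -0.0, 1.571]
contact_force: [-0.8, 2.2, 9.6]
opening: 0.232
grasp_force: 60.5
```

```bash
python3 -m inch '[[0.0021,0.0034,0,0,0,0,1],[0.0017,0.0035,0,0,0,0,1],[0.0014,0.0037,0,0,0,0,1],[0,0,0,0,0,0,1]]'; python3 -m inch '[[0.0011,0.0038,0,0,0,0,1],[0,0,0,0,0,0,1]]'; python3 -m inch '[[0.0008,0.0038,0,0,0,0,1],[0,0,0,0,0,0,1]]'
```

```text
clock: 5.0
eef_pos: [542.8, 54.0, 91.6]
tcp_rot: [3.139, -0.0, 1.571]
contact_force: [-0.0, 2.5, 10.6]
opening: 0.235
grasp_force: 60.5
clock: 5.2
eef_pos: [546.5, 55.1, 91.6]
tcp_rot: [3.14, -0.0, 1.571]
contact_force: [-0.4, 1.4, 11.0]
opening: 0.233
grasp_force: 60.5
clock: 5.4
eef_pos: [550.3, 55.8, 91.5]
tcp_rot: [3.14, -0.0, 1.571]
contact_force: [-0.4, 1.0, 10.5]
opening: 0.236
grasp_force: 60.5
```

```bash
python3 -m inch '[[0.0004,0.0039,0,0,0,0,1],[0,0,0,0,0,0,1]]'; python3 -m inch '[[0.0001,0.0039,0,0,0,0,1],[0,0,0,0,0,0,1]]'; python3 -m inch '[[-0.0002,0.0039,0,0,0,0,1],[0,0,0,0,0,0,1]]'
```

```text
clock: 5.6
eef_pos: [554.2, 56.2, 91.6]
tcp_rot: [3.139, -0.0, 1.571]
contact_force: [-0.2, 0.1, 10.8]
opening: 0.235
grasp_force: 60.5
clock: 5.8
eef_pos: [555.6, 56.3, 91.4]
tcp_rot: [-3.139, -0.0, 1.571]
contact_force: [-9.4, 2.3, 19.7]
opening: 0.233
grasp_force: 61.6
clock: 6.0
eef_pos: [556.2, 56.2, 91.3]
tcp_rot: [-3.132, -0.0, 1.57]
contact_force: [-22.4, 3.9, 31.8]
opening: 0.235
grasp_force: 63.1
```

```bash
python3 -m inch '[[0,-0.0025,0,0,0,0,1],[0,-0.002,0,0,0,0,1],[0,0,0,0,0,0,1]]'; python3 -m inch '[[0,0,0,0,0,0,-1],[0,0,0,0,0,0,-1],[0,0,0,0,0,0,-1],[0,0,0,0,0,0,-1]]'
```

```text
clock: 6.3
eef_pos: [555.4, 56.2, 91.5]
tcp_rot: [-3.14, -0.0, 1.571]
contact_force: [-6.3, 2.7, 15.4]
opening: 0.24
grasp_force: 61.2
clock: 6.7
eef_pos: [556.6, 55.9, 90.1]
tcp_rot: [-3.141, 0.0, 1.571]
contact_force: [0.4, 0.5, -0.4]
opening: 0.898
grasp_force: 0.0
```

```bash
python3 -m inch '[[0,0,-0.03,0,0,0,-1],[0,0,-0.03,0,0,0,-1],[0,0,-0.03,0,0,0,-1],[-0.043,0.005,-0.02,0,0,0,-1],[-0.043,0.005,0,0,0,0,-1],[-0.043,0.005,0,0,0,0,-1],[-0.043,0.005,0,0,0,0,-1],[0,0,0,0,0,0,-1]]';  python3 -m inch '[[0,0,0,0,0,0,-1],[0,0,0,0,0,0,-1]]'
python3 - <<'E'
from rig import r, eyes
import cv2,pickle
s=r.sense();f=eyes.grab_frame("wrist");cv2.imwrite("pics/w2.png",f["img"]);pickle.dump((s,f),open("w2.pkl","wb"));print(s["eef_pos"],s["tcp_rot"])
f=eyes.grab_frame("side");pickle.dump(f,open("side2.pkl","wb"))
E
```

```text
clock: 7.5
eef_pos: [577.1, -120.6, 200.3]
tcp_rot: [3.141, 0.002, 1.567]
contact_force: [-0.6, -0.5, -0.4]
opening: 1.0
grasp_force: 0.0
clock: 7.7
eef_pos: [576.4, -115.3, 200.0]
tcp_rot: [-3.141, -0.0, 1.571]
contact_force: [-0.8, 0.5, -0.7]
opening: 1.002
grasp_force: 0.0
[ 576.39468112 -115.33009333  199.99661813] [-3.14089277e+00 -4.24714775e-04  1.57095007e+00]
```

View pics/w2.png

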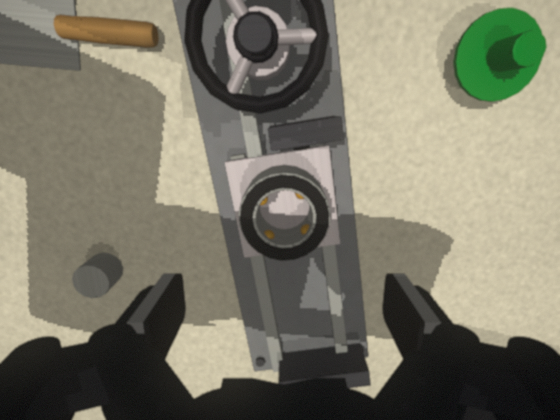

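The picture shows the carriage up against the stop block, with the sealing ring centred near (284.5,216.5) and the four brass balls visible in the bore. I fit the ring.

```bash
python3 - <<'E'
import pickle,cv2
from h import *
s,f=pickle.load(open("w2.pkl","rb"))
g=cv2.cvtColor(f["img"],cv2.COLOR_BGR2GRAY)
m=(g<50).astype(np.uint8);m[:165]=0;m[268:]=0;m[:,:232]=0;m[:,336:]=0
cs,_=cv2.findContours(m,cv2.RETR_CCOMP,cv2.CHAIN_APPROX_NONE)
for c in cs:
    if len(c)>80:
        e=cv2.fitEllipse(c);print(e,atz(ray(f,*e[0],s),80))
print(atz(ray(f,284.5,216.5,s),80))
# refined axis from cell: wheel axis + carriage 130
for u,v in ((284.5,216.5),(281,45)): pass
d=pickle.load(open("side2.pkl","rb"));cv2.imwrite("pics/side2.png",d["img"])
E
```

```text
((284.14825439453125, 217.853759765625), (82.8880386352539, 85.84203338623047), 90.31269073486328) [ 576.8 -119.4   80. ]
((284.08197021484375, 216.9710235595703), (62.49889373779297, 66.29972076416016), 86.7071533203125) [ 576.8 -118.7   80. ]
[ 577.1 -118.4   80. ]
```

```bash
python3 -m inch '[[0.03,0.01,0,0,0,0,-1],[0.03,0.01,0,0,0,0,-1],[0,0,0,0,0,0,-1],[0,0,0,0,0,0,-1]]'
python3 - <<'E'
from rig import r, eyes
import cv2,pickle
from h import *
s,f=pickle.load(open("w2.pkl","rb"));s2=r.sense();f2=eyes.grab_frame("wrist");pickle.dump((s2,f2),open("w3.pkl","wb"))
T=np.array(f2["hand_eye"]);W=Ro.from_euler("xyz",s2["tcp_rot"]).as_matrix()
X=np.array([577,-118.8,80]);c=T[:3,:3].T@(W.T@(X-s2["eef_pos"])-T[:3,3]);u,v=int(f2["cx"]+f2["fx"]*c[0]/c[2]),int(f2["cy"]+f2["fy"]*c[1]/c[2])
g=cv2.cvtColor(f2["img"],cv2.COLOR_BGR2GRAY)
m=np.zeros_like(g);m[v-52:v+52,u-54:u+54]=(g<50)[v-52:v+52,u-54:u+54];print(u,v)
cv2.imwrite("pics/w3.png",f2["img"])
for c in cv2.findContours(m,cv2.RETR_CCOMP,cv2.CHAIN_APPROX_NONE)[0]:
    if len(c)>80:
        e=cv2.fitEllipse(c);print(e,atz(ray(f2,*e[0],s2),80),tri(ray(f2,*e[0],s2),ray(f,284.1,217.4,s)))
E
python3 -m inch '[[0.048,0.005,0,0,0,0,-1],[0.048,0.005,0,0,0,0,-1],[0.048,0.005,0,0,0,0,-1],[0.048,0.005,0,0,0,0,-1],[0.048,0.003,0,0,0,0,-1],[0.048,0.002,0,0,0,0,-1],[0.043,0,0,0,0,0,-1],[0,0,0,0,0,0,-1]]'; python3 -m inch '[[0,0,0,0,0,0,-1],[0,0,0,0,0,0,-1]]'
python3 - <<'E'
from rig import r, eyes
import cv2,pickle
s=r.sense();f=eyes.grab_frame("wrist");cv2.imwrite("pics/w4.png",f["img"]);pickle.dump((s,f),open("w4.pkl","wb"));print(s["eef_pos"],s["tcp_rot"])
E
```

```text
clock: 8.2
eef_pos: [596.6, -54.6, 200.2]
tcp_rot: [-3.141, 0.0, 1.574]
contact_force: [0.1, 0.4, -0.2]
opening: 1.003
grasp_force: 0.0
259 288
((258.86431884765625, 287.7115478515625), (74.04080200195312, 81.083251953125), 96.48561096191406) [ 576.6 -118.5   80. ] (array([ 576.6, -119.6,   78.2]), [0.2, 0.2])
((259.0597229003906, 287.84869384765625), (53.815242767333984, 61.44430923461914), 94.90629577636719) [ 576.8 -118.6   80. ] (array([ 576.7, -119.5,   78.4]), [0.1, 0.1])
clock: 9.05
eef_pos: [621.4, 279.3, 200.2]
tcp_rot: [3.141, -0.002, 1.574]
contact_force: [0.4, 0.3, 0.2]
opening: 1.001
grasp_force: 0.0
clock: 9.25
eef_pos: [621.6, 273.5, 200.1]
tcp_rot: [-3.141, 0.001, 1.57]
contact_force: [0.0, -0.1, 0.4]
opening: 0.999
grasp_force: 0.0
[621.62601818 273.50566785 200.14942247] [-3.14113258e+00  7.21436791e-04  1.57005364e+00]
```

View pics/w4.png

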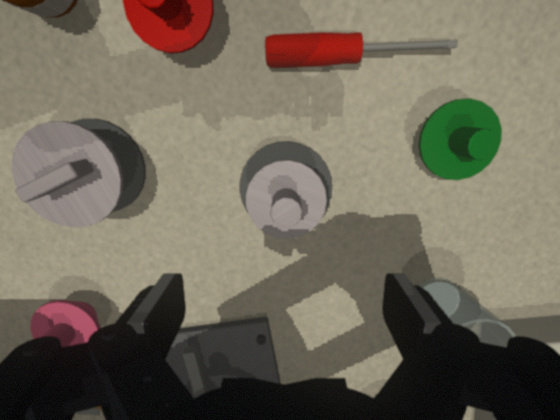

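The grey cover's knob top is at (286,210) and its disc at (286,196). The beaker, near (455,310), is the closest neighbour.

```bash
python3 - <<'E'
import pickle
from h import *
s,f=pickle.load(open("w4.pkl","rb"));d=pickle.load(open("f0.pkl","rb"))
k=ray(f,286,210,s)
print(atz(k,86),tri(k,ray(d["side"],273,171)),tri(k,ray(d["scene"],363.5,234)),tri(k,ray(d["side"],273,171),ray(d["scene"],363.5,234)))
q=ray(f,286,196,s);print(atz(q,52),tri(q,ray(d["side"],273.2,182.5)))
print("beaker",atz(ray(f,440,300,s),85), atz(ray(f,470,330,s),0))
E
```

```text
[623.5 277.2  86. ] (array([623. , 276.1,  81.6]), [0.5, 0.5]) (array([623.4, 276.8,  85.1]), [0.1, 0.1]) (array([622.5, 276.3,  82.5]), [1.0, 0.9, 1.2])
[623.7 279.4  52. ] (array([623.8, 277.4,  44.4]), [0.1, 0.1])
beaker [747.6 201.1  85. ] [830.5 111.2   0. ]
```

```bash
python3 -m inch '[[0.004,0.002,0.022,0,0,0,-1],[0,0,0.025,0,0,0,-1],[0,0,0.025,0,0,0,-1],[0,0,0.025,0,0,0,-1],[0,0,0.015,0,0,0,-1],[0,0,0.014,0,0,0,-1],[0,0,0,0,0,0,-1],[0,0,0,0,0,0,-1]]'; python3 -m inch '[[0,0,0,0,0,0,1],[0,0,0,0,0,0,1],[0,0,0,0,0,0,1],[0,0,0,0,0,0,1],[0,0,0,0,0,0,1],[0,0,0,0,0,0,1],[0,0,0,0,0,0,1],[0,0,0,0,0,0,1]]' 100
```

```text
clock: 10.1
eef_pos: [624.2, 278.9, 74.8]
tcp_rot: [3.141, -0.0, 1.57]
contact_force: [0.1, -0.0, -0.8]
opening: 1.003
grasp_force: 0.0
clock: 10.9
eef_pos: [624.0, 279.2, 75.0]
tcp_rot: [3.141, -0.0, 1.571]
contact_force: [-1.2, -0.8, 5.3]
opening: 0.248
grasp_force: 97.7
```

```bash
python3 -m inch '[[0,0,-0.025,0,0,0,1],[0,0,-0.03,0,0,0,1],[0,0,-0.03,0,0,0,1],[0,0,-0.03,0,0,0,1],[0,0,0,0,0,0,1]]'; python3 -m inch '[[-0.044,-0.006,0,0,0,0,1],[-0.044,-0.006,0,0,0,0,1],[-0.044,-0.006,0,0,0,0,1],[-0.044,-0.006,0,0,0,0,1],[-0.044,-0.006,0,0,0,0,1],[-0.044,-0.006,0,0,0,0,1],[-0.044,-0.006,0,0,0,0,1],[-0.044,-0.005,0,0,0,0,1]]'; python3 -m inch '[[-0.022,0,0,0,0,0,1],[-0.022,0,0,0,0,0,1],[0,0,0,0,0,0,1],[0,0,0,0,0,0,1],[0,0,0,0,0,0,1]]'
```

```text
clock: 11.4
eef_pos: [625.9, 280.0, 193.9]
tcp_rot: [3.135, -0.003, 1.571]
contact_force: [1.1, 0.4, 0.1]
opening: 0.251
grasp_force: 98.0
clock: 12.2
eef_pos: [575.6, -74.6, 188.4]
tcp_rot: [-3.14, -0.0, 1.571]
contact_force: [2.0, 0.8, -1.3]
opening: 0.249
grasp_force: 98.1
clock: 12.7
eef_pos: [576.4, -116.1, 188.8]
tcp_rot: [-3.141, -0.0, 1.571]
contact_force: [-0.2, 0.0, -1.2]
opening: 0.252
grasp_force: 98.1
```

```bash
python3 -m inch '[[-0.0014,0.001,0.012,0,0,0,1],[0,0,0.013,0,0,0,1],[0,0,0.013,0,0,0,1],[0,0,0,0,0,0,1],[0,0,0,0,0,0,1]]'
python3 - <<'E'
from rig import r, eyes
import cv2,pickle,numpy as np
o=[]
d={n:eyes.grab_frame(n) for n in("scene","side")};pickle.dump((r.sense(),d),open("w5.pkl","wb"))
c=lambda n,x,y:cv2.resize(d[n]["img"][y:y+75,x:x+50],(400,600),interpolation=cv2.INTER_CUBIC)
cv2.imwrite("pics/m5.png",np.hstack([c("scene",193,160),c("side",294,215)]))
E
```

```text
clock: 13.2
eef_pos: [577.3, -118.1, 150.5]
tcp_rot: [-3.14, -0.0, 1.571]
contact_force: [0.2, -0.9, -1.6]
opening: 0.252
grasp_force: 98.1
```

View pics/m5.png

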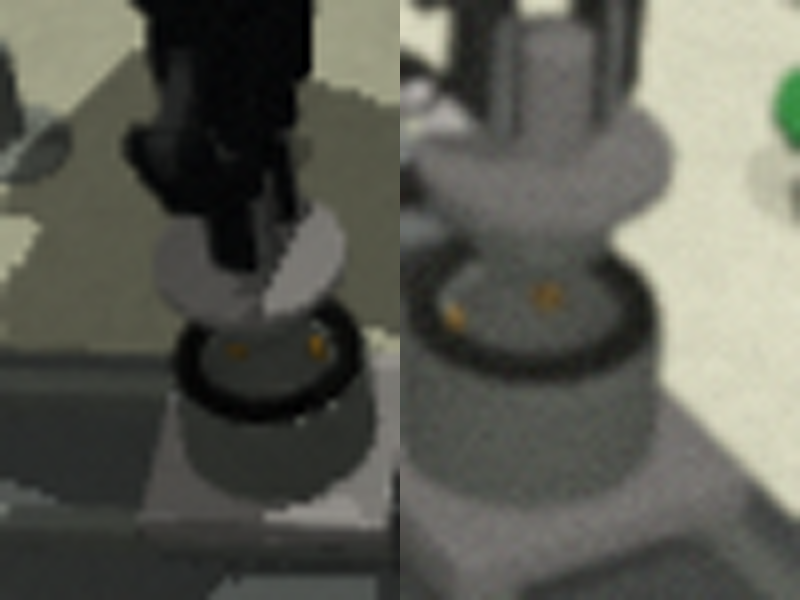

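The cover hangs upright over the ring. In the scene view the disc's centre column is about 224.3 and the ring's 227; in the side view they are about 311.8 and 310.5. I compare these with a true vertical.

```bash
python3 - <<'E'
import pickle,numpy as np
s,d=pickle.load(open("w5.pkl","rb"))
def P(f,X): c=np.array(f["R"])@X+f["t"];return np.round([f["cx"]+f["fx"]*c[0]/c[2],f["cy"]+f["fy"]*c[1]/c[2]],2)
for n in("scene","side"):
    f=d[n]
    for X in([577.3,-118,80],[577.3,-118,122],[577.3,-118,127],[577.3,-113,80],[582.3,-118,80]): print(n,X,P(f,np.array(X,float)))
    # silhouette extremes of circles: disc r34, seal r34.5
    t=np.linspace(0,6.283,200)
    for z,rr in((124,34),(78,34.5)):
        q=np.array([P(f,np.array([577.3+rr*np.cos(a),-118+rr*np.sin(a),z])) for a in t]);print(z,q.min(0),q.max(0))
E
```

```text
scene [577.3, -118, 80] [226.59 203.25]
scene [577.3, -118, 122] [224.95 192.57]
scene [577.3, -118, 127] [224.74 191.26]
scene [577.3, -113, 80] [228.25 203.48]
scene [582.3, -118, 80] [226.07 204.44]
124 [212.69 183.98] [236.99 200.45]
78 [214.65 195.55] [238.64 212.28]
side [577.3, -118, 80] [310.24 250.81]
side [577.3, -118, 122] [311.23 234.2 ]
side [577.3, -118, 127] [311.35 232.18]
side [577.3, -113, 80] [309.37 249.52]
side [582.3, -118, 80] [312.42 250.4 ]
124 [294.92 224.76] [327.67 242.56]
78 [293.98 242.49] [326.45 261.22]
```

```bash
python3 -m inch '[[0.0022,0,0.005,0,0,0,1],[0,0,0.007,0,0,0,1],[0,0,0.007,0,0,0,1],[0,0,0.005,0,0,0,1],[0,0,0,0,0,0,1]]'; python3 -m inch '[[0,0,0.002,0,0,0,1],[0,0,0.002,0,0,0,1],[0,0,0,0,0,0,1]]'
```

```text
clock: 13.8
eef_pos: [577.1, -116.1, 126.2]
tcp_rot: [-3.14, -0.0, 1.571]
contact_force: [-0.1, 0.3, -0.8]
opening: 0.25
grasp_force: 98.1
clock: 14.1
eef_pos: [577.7, -116.2, 123.2]
tcp_rot: [-3.141, 0.0, 1.571]
contact_force: [0.3, 0.5, -1.6]
opening: 0.25
grasp_force: 98.1
```

```bash
python3 -m inch '[[0,0,0.002,0,0,0,1],[0,0,0,0,0,0,1]]'; python3 -m inch '[[0,0,0.002,0,0,0,1],[0,0,0,0,0,0,1]]'; python3 -m inch '[[0,0,0.002,0,0,0,1],[0,0,0,0,0,0,1]]'
```

```text
clock: 14.3
eef_pos: [577.6, -116.2, 121.2]
tcp_rot: [-3.142, 0.0, 1.571]
contact_force: [-0.9, -0.8, -1.4]
opening: 0.253
grasp_force: 98.1
clock: 14.5
eef_pos: [577.6, -116.3, 119.3]
tcp_rot: [-3.141, 0.0, 1.571]
contact_force: [-0.5, -1.3, 1.1]
opening: 0.248
grasp_force: 98.1
clock: 14.7
eef_pos: [578.0, -116.3, 117.6]
tcp_rot: [3.141, 0.0, 1.571]
contact_force: [-0.2, -1.1, 2.6]
opening: 0.248
grasp_force: 98.2
```

```bash
python3 -m inch '[[0,0,0.002,0,0,0,1],[0,0,0,0,0,0,1]]'; python3 -m inch '[[0,0,0.002,0,0,0,1],[0,0,0,0,0,0,1]]'; python3 -m inch '[[0,0,0.002,0,0,0,1],[0,0,0,0,0,0,1]]'
```

```text
clock: 14.9
eef_pos: [578.2, -116.3, 115.7]
tcp_rot: [3.14, 0.0, 1.571]
contact_force: [-0.5, -0.1, 3.2]
opening: 0.25
grasp_force: 98.4
clock: 15.1
eef_pos: [577.8, -116.2, 113.0]
tcp_rot: [3.141, 0.0, 1.571]
contact_force: [1.1, -1.3, -2.7]
opening: 0.25
grasp_force: 98.0
clock: 15.3
eef_pos: [577.4, -116.1, 110.5]
tcp_rot: [-3.141, -0.0, 1.571]
contact_force: [1.6, -1.7, -7.1]
opening: 0.249
grasp_force: 98.1
```

```bash
python3 -m inch '[[0,0,0.0015,0,0,0,1],[0,0,0,0,0,0,1]]'; python3 -m inch '[[0,0,0.001,0,0,0,1],[0,0,0,0,0,0,1]]'; python3 -m inch '[[0,0,0.001,0,0,0,1],[0,0,0,0,0,0,1]]'
```

```text
clock: 15.5
eef_pos: [577.3, -116.1, 109.1]
tcp_rot: [-3.141, -0.0, 1.571]
contact_force: [0.3, -1.2, -6.8]
opening: 0.254
grasp_force: 98.1
clock: 15.7
eef_pos: [577.3, -116.1, 108.6]
tcp_rot: [-3.141, -0.0, 1.571]
contact_force: [0.2, -0.7, -4.3]
opening: 0.249
grasp_force: 98.2
clock: 15.9
eef_pos: [577.4, -116.2, 107.9]
tcp_rot: [-3.141, -0.0, 1.571]
contact_force: [-2.9, -0.4, 1.6]
opening: 0.249
grasp_force: 98.3
```

```bash
python3 -m inch '[[0,0,0.001,0,0,0,1],[0,0,0.0005,0,0,0,1],[0,0,0,0,0,0,1],[0,0,0,0,0,0,1]]'; python3 -m inch '[[0,0,0.0005,0,0,0,1],[0,0,0,0,0,0,1],[0,0,0,0,0,0,1]]'
```

```text
clock: 16.3
eef_pos: [577.5, -116.2, 107.0]
tcp_rot: [-3.141, -0.0, 1.571]
contact_force: [-5.6, 0.3, 8.8]
opening: 0.251
grasp_force: 98.9
clock: 16.6
eef_pos: [577.5, -116.2, 106.7]
tcp_rot: [-3.141, 0.0, 1.571]
contact_force: [-6.9, -0.4, 10.7]
opening: 0.246
grasp_force: 99.1
```

```bash
python3 -m inch '[[0,-0.0006,0.0007,0,0,0,1],[0,0,0,0,0,0,1],[0,0,0,0,0,0,1]]'
python3 - <<'E'
from rig import r,eyes
import cv2,numpy as np
s=r.sense();print(s["contact_force"],s["wrist_torque"])
f=[eyes.grab_frame(n)["img"] for n in("scene","side")]
c=lambda i,x,y:cv2.resize(f[i][y:y+75,x:x+50],(400,600),interpolation=cv2.INTER_CUBIC)
cv2.imwrite("pics/m6.png",np.hstack([c(0,198,165),c(1,290,215)]))
s=r.sense();print(s["contact_force"])
E
```

```text
clock: 16.9
eef_pos: [577.4, -116.2, 106.4]
tcp_rot: [3.141, 0.0, 1.571]
contact_force: [-4.7, 1.0, 12.7]
opening: 0.249
grasp_force: 99.6
[-4.65769663  1.03629855 12.71755958] [ 0.07373939  0.98149409 -0.01037326]
[-5.34832186  0.33114243 12.18089619]
```

View pics/m6.png

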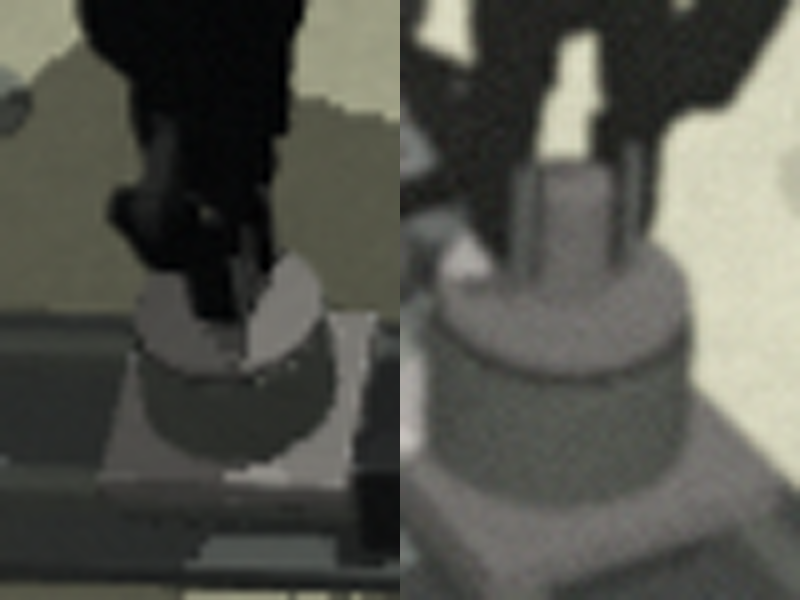

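The disc lies flat and centred on the ring, with only a thin black edge showing, and the carriage is at the block. I take out the side load and bring the push to 15 N.

```bash
python3 -m inch '[[0,-0.001,0.0005,0,0,0,1],[0,0,0,0,0,0,1],[0,0,0,0,0,0,1]]';python3 -m inch '[[0,-0.0004,0.0001,0,0,0,1],[0,0,0,0,0,0,1],[0,0,0,0,0,0,1],[0,0,0,0,0,0,1]]'
```

```text
clock: 17.3
eef_pos: [577.3, -116.2, 106.3]
tcp_rot: [3.139, 0.0, 1.571]
contact_force: [-3.4, 0.6, 13.8]
opening: 0.251
grasp_force: 99.9
clock: 17.7
eef_pos: [577.3, -116.2, 106.3]
tcp_rot: [3.138, 0.0, 1.571]
contact_force: [-2.0, 0.2, 14.6]
opening: 0.254
grasp_force: 99.8
```

```bash
python3 -m inch '[[0,0,0,0,0,0,1],[0,0,0,0,0,0,1],[0,0,0,0,0,0,1],[0,0,0,0,0,0,1],[0,0,0,0,0,0,1],[0,0,0,0,0,0,1]]'; python3 -c "
from rig import r,eyes
import numpy as np
F=[]
for i in range(5): F.append(r.sense()['contact_force']);eyes.grab_frame('side')
F=np.array(F);print(F.round(1))
if 13.5<F[:,2].mean()<16.5: print(r.sign_off())
"
```

```text
clock: 18.3
eef_pos: [577.3, -116.3, 106.3]
tcp_rot: [3.138, 0.0, 1.571]
contact_force: [-2.9, 1.7, 13.8]
opening: 0.252
grasp_force: 99.8
[[-2.9  1.7 13.8]
 [-2.2  1.1 13.8]
 [-2.5  1.3 13.1]
 [-1.3  1.1 13.4]
 [-2.7  1.6 13.7]]
the job is handed in; nothing more can be done
None
```

The job is handed in at 18.5 s: I wound the carriage against its stop by the wheel, snapped the small cover home on the sealing ring, and left the arm holding it down with a steady push of about 13.6 N, slightly under the 15 N asked.

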